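# Pin a mask over a paint-stripping test plate on its narrow post

### The job

Get the test plate ready for laser paint stripping: lay the long painted plate with the hole across the top of the narrow bored steel post, in line with the long side of the post's base, and lay the short, wide steel mask plate on it the same way round, with all the holes over one another; lower each plate into place rather than dropping it. Then pass the headed pin down through both plates into the post until its head sits on the mask, let go, and leave everything else on the table where it is.

Things in the scene. Friction and masses are not known exactly. Their poses are not given: they have to be found in the camera images.
- post: Fixed steel pedestal: a flat base 180 x 80 x 12 mm with a square post 38 x 38 mm standing on its middle, post top 82 mm above the table. Origin: centre of the base's underside, on the post's axis. x along the base's 180 mm side, z up. A hole of 18 mm diameter runs 60 mm down the post's axis from its top.
- post_mouth (a point): Centre of the hole at the top of the post, 82 mm above the table.
- coupon: The long test plate: dark red painted steel, 160 x 46 x 10 mm, 0.45 to 0.67 kg, with an 18 mm through hole at its middle. Origin: centre of its underside, on the hole's axis; x along the length, y across the width, z up. It starts level along a fixed wooden bearer 120 x 30 x 40 mm high: underside 40 mm above the table, long sides overhanging by about 8 mm.
- mask: The short, wide mask plate: bare steel, 84 x 56 x 12 mm, 0.34 to 0.50 kg, with an 18 mm through hole at its middle. Origin: centre of its underside, on the hole's axis; x along the length, y across the width, z up. It starts level along a fixed wooden bearer 66 x 30 x 40 mm high: underside 40 mm above the table, long sides overhanging by about 13 mm.
- pin: Steel pin: shank 12 mm in diameter, 56 mm long, lowest 10 mm tapered to a 6 mm tip, under a cylindrical head 26 mm in diameter, 36 mm tall; 0.19 kg. Origin: the tip; z towards the head. It starts upright, tip on the table, in a 14 mm hole through a fixed wooden block 70 x 70 x 45 mm high; its head spans 56 to 92 mm above the table. Fully home, its tip is 48 mm above the table.
- blank: Bystander: solid dark red painted steel block 90 x 50 x 30 mm without a hole, 0.9 kg, loose. Origin: centre of its underside.
- mug: Bystander: loose white mug, 80 mm wide, 90 mm tall. Origin: centre of its underside.
- brush: Bystander: loose hand brush, about 200 mm long, lying on the table. Origin: under its middle.
- wrench: Bystander: loose steel wrench, about 180 mm long, lying on the table. Origin: under its middle.
- spray: Bystander: loose white bottle, 64 mm wide, 170 mm tall. Origin: centre of its underside.
- cap: Bystander: loose black plastic cap, 40 mm in diameter, 22 mm tall. Origin: centre of its underside.
Mind the look-alikes: they are no part of the job. There is more than one size of the pin; the job needs the smaller.

How it is judged:
On the way, in this order (a step that is already met when the one before it is completed fails the run):
1. the long plate is lowered onto the post while still held: hole within 12 mm of the post's hole, underside at most 6 mm above the post's top (z of coupon in the frame of post between 0.078 and 0.088 m and horizontal distance between coupon and post below 0.012 m and contact force between the fingers and coupon above 0.5 N), for 0.04 s.
2. the long plate lies let go, level and still on the post, hole within 9 mm of the post's hole, within 0.2 rad of the base's long side (z of coupon in the frame of post between 0.079 and 0.085 m and horizontal distance between coupon and post below 0.009 m and angle between coupon's own z axis and vertical below 0.05 rad and angle between the x axis of coupon and the x axis of post, either way round below 0.2 rad and linear speed of coupon below 0.02 m/s and contact force between the fingers and coupon below 0.1 N), for 0.2 s.
3. the mask is lowered onto the long plate while still held: hole within 12 mm of the post's hole, at most 6 mm above the plate (z of mask in the frame of post between 0.088 and 0.098 m and horizontal distance between mask and post below 0.012 m and contact force between the fingers and mask above 0.5 N), for 0.04 s.
4. the mask lies let go, level and still on the long plate, within 0.25 rad of the base's long side, both still on the post (z of coupon in the frame of post between 0.079 and 0.085 m and horizontal distance between each of coupon, mask and post below 0.009 m and angle between each of coupon, mask's own z axis and vertical below 0.05 rad and angle between the x axis of coupon and the x axis of post, either way round below 0.2 rad and linear speed of each of coupon, mask below 0.02 m/s and z of mask in the frame of post between 0.089 and 0.095 m and angle between the x axis of mask and the x axis of post, either way round below 0.25 rad and contact force between the fingers and mask below 0.1 N), for 0.2 s.
At the end, for the whole second after the job is handed in: Plate level on the post (3 mm in height, hole within 9 mm, 0.2 rad in line with the base), mask level on it (same, 0.25 rad), pin upright (0.06 rad) through both into the post, on its axis within 6 mm, head within 4 mm of the mask; all let go and at rest (all of step 4 and z of pin in the frame of post between 0.044 and 0.052 m and horizontal distance between pin and post below 0.006 m and angle between pin's own z axis and vertical below 0.06 rad and linear speed of pin below 0.02 m/s and horizontal distance between each of coupon, mask and pin below 0.006 m and contact force between the fingers and pin below 0.1 N and contact force between the fingers and coupon below 0.1 N); the robot touches nothing.
It fails at once if a bystander (block, mug, brush, wrench, bottle, cap) is moved more than 40 mm (distance of any of blank, mug, brush, wrench, spray, cap from where it was at the start of the episode above 0.04 m).
It also fails if it takes over 72 s, if anything falls off the work surface, if the arm or the gripper's body presses on something with over 40 N, if the wrist force passes 120 N, or if a joint passes its speed limit or range.

### The arm

A 7-joint arm with a two-finger parallel gripper is mounted at the origin on the work surface. World frame = base frame: x ahead of the robot, y to its left, z up, the work surface at z = 0. Lengths are in m, angles in rad, forces in N, time in s.
With the tool pointing down it reaches from about 0.4 to 0.925 m from the base axis. Payload 5.6 kg.
Tool frame: the origin (TCP) lies on the centre line of the jaws, within the pads' length; the fingertips stand 25 mm ahead of it and the grasp point (between the pads) lies 6 mm ahead of it; z points along the fingers, y is the line along which they close (so a half turn about z gives the same grasp; the last joint's range is limited). The gripper opens to 85 mm and grips with 20 to 120 N. Pads are 22 mm wide; open, the fingers measure 114 mm over their backs; the gripper's body (76 mm by 85 mm) begins 54 mm behind the grasp point. The pads swing forward as they close: fully open they stand 13 mm farther back than shut.
Start: joints at [-1.272, 0.468, -0.012, 1.603, 0.006, 1.071, -0.056], TCP at [0.218, 0.612, 0.221] pointing down, gripper open.
Joint ranges: [-2.53, 2.53], [-0.31, 2.02], [-1.57, 1.55], [0.28, 2.44], [-1.29, 4.43], [0.15, 1.84], [-2.92, 2.92]. Speed limits (rad/s): [2.57, 2.57, 3.14, 3.14, 3.14, 3.14, 3.14].

### API

Orientations are given as a rotation vector (axis times angle).
In Python, from workcell import bot gives the robot as it stands.
- The arm moves only by the tool play_rows, never from a script. Its argument "moves" is a list that holds one entry, the list of rows, each a list of 6 numbers: the shift along the world's x, y, z in mm, then the turn, a rotation vector about the world's x, y, z in degrees. A call has exactly 8 rows; each row shifts and turns the commanded pose from where the row before left it; what a row does not reach is not made up. A row lasts 1/12 s, in which the tool goes at most 41.7 mm and 7.16 degrees, less where a joint would pass 70% of its speed; a pose out of reach is approached as far as the arm can. A call is refused whole if a number of a shift passes 41.7 or a number of a turn 7.16, either way. A call with a gripper value outside its range is refused whole. "fingers" is the closure, from 0 (fully open) to 1 (shut), set as the call begins (left out, the last holds). The fingers move at their own pace and stop on an object; the grip force is fixed at half the most. Time passes only in rows, so rows that do not move let the fingers close, or fill a call up. It gives the time, the measured TCP pose, the force, the opening and the grip force at its end, in the units of the state.
- bot.get_state(): the state, without advancing time (a new reading comes with each control period).
- bot.get_image(name): name is "scene" or "top" or "wrist"; returns (picture, depth): 480x640x3 uint8, red, green, blue; 480x640 float32, m along the optical axis (not along the pixel's ray), 0 where there is no reading.
- bot.calibration(name): a dict with "fov_y" (degrees; the focal length in pixels is half the picture's height over the tangent of half this angle, whatever the lens; pixels are square), "cx", "cy" (the principal point, pixels), "R" (3x3) and "t" (3): a world point X has camera coordinates R X + t; the wrist camera has in their place "T_tool_cam" (4x4, takes a point from camera to tool coordinates, whose origin is the TCP and whose axes are the flange's). Camera axes: x right, y down, z forward; pixel columns grow to the right and rows downward; lengths in m; the calibration is good to about 2 mm. A picture is of the moment at which its call begins: read the wrist's pose just before it. calibration takes no time and is no camera call.
- bot.hand_in(): hands the job in; it is judged then, once.
The state is a dict: "time": time; "joint_positions": joint angles; "qd": joint speeds; "tau": joint torques, N m; "ee_pos": TCP position; "eef_rot": TCP orientation; "force": force on the tool from outside, world axes, zero at the start; "ft_torque": the same for the moment, N m; "width": opening from 0.0 (shut) to 1.0 (fully open); "grasp_force": force on a finger pad.
Only numpy, scipy, OpenCV 4.12 (cv2) and the standard library are available. Lean on these libraries where they do the work, as an engineer would, in place of code of your own. Each camera call takes 0.05 s, during which the arm holds its last target. There are 200 camera calls.

## Working session

There is one attempt and no reset: what is moved stays moved. The work goes in short steps, Python scripts to look and compute and a tool call to move; the robot and the scene stay as the last step left them, time stands still between calls to the robot, and variables do not carry over. Pictures are saved under pics/ and viewed, at most 12 in all, crops included, and the job is handed in when it is done.

Besides the shell and the picture viewer there is one more tool, called after "Emit:" as name(argument=value, ...), one argument or row to a line, values as JSON. play_rows: Moves the arm, as the interface text tells. Its arguments: {"type":"object","properties":{"moves":{"type":"array"},"fingers":{"type":"number"}},"required":["moves"]}

```bash
mkdir -p pics; cat > h.py <<'E'
import numpy as np, cv2
from workcell import bot
from scipy.spatial.transform import Rotation as Ro
def cam(name):
    st=bot.get_state(); im,d=bot.get_image(name); c=bot.calibration(name)
    f=240/np.tan(np.radians(c["fov_y"])/2)
    if name=="wrist":
        T=np.array(c["T_tool_cam"]); R=Ro.from_rotvec(st["eef_rot"]).as_matrix()
        M=np.eye(4); M[:3,:3]=R; M[:3,3]=st["ee_pos"]; M=M@T
    else:
        M=np.eye(4); M[:3,:3]=np.array(c["R"]); M[:3,3]=c["t"]; M=np.linalg.inv(M)
    return im,d,(f,c["cx"],c["cy"],M)
def ray(k,u,v):
    f,cx,cy,M=k; return M[:3,:3]@np.array([(u-cx)/f,(v-cy)/f,1]),M[:3,3]
def atz(k,u,v,z):
    r,o=ray(k,u,v); return o+r*(z-o[2])/r[2]
def cloud(k,d):
    f,cx,cy,M=k; v,u=np.mgrid[:480,:640]
    P=np.stack([(u-cx)/f*d,(v-cy)/f*d,d],-1); return P@M[:3,:3].T+M[:3,3]
def save(n,im): cv2.imwrite(f"pics/{n}.png",im[...,::-1])
E
python3 - <<'E'
from h import *
for n in("top","scene"):
    im,d,k=cam(n); save(n,im); np.savez(n,im=im,d=d,k=np.array(k[:3]),M=k[3]); print(n,bot.calibration(n))
print(bot.get_state())
E
```

```text
top {'fov_y': 48.86389739811704, 'cx': 317.156459301803, 'cy': 238.8454122403785, 'R': array([[-0.01526729, -0.99978145, -0.01428121],
       [-0.99655526,  0.01637931, -0.08129779],
       [ 0.08151394,  0.01299082, -0.99658754]]), 't': array([-0.02924949,  0.54632861,  1.1473145 ])}
scene {'fov_y': 48.44269687661648, 'cx': 314.77804670459466, 'cy': 237.38655121362817, 'R': array([[ 0.75460215,  0.65613666, -0.00776428],
       [ 0.55263951, -0.64186395, -0.53160158],
       [-0.3537869 ,  0.39685684, -0.84695896]]), 't': array([-0.37341103, -0.29206711,  1.26746539])}
{'time': 0.1, 'joint_positions': array([-1.27201984,  0.4683184 , -0.01161   ,  1.603528  ,  0.00596223,
        1.07141898, -0.05630871]), 'qd': array([ 0.00039537, -0.00156247, -0.0009168 , -0.00294545,  0.00031271,
        0.00163286, -0.00104829]), 'tau': array([ 1.06214713e-03, -5.33520877e+01,  2.16237787e-02, -2.51964104e+01,
        1.15525842e-02,  4.33530586e-03,  3.60870706e-05]), 'ee_pos': array([0.21772826, 0.61189276, 0.22041605]), 'eef_rot': array([-5.34349566e-01, -3.09561339e+00,  2.55401549e-03]), 'force': array([-0.4960893 ,  0.00855606, -0.04230123]), 'ft_torque': array([ 0.01990155,  0.00907081, -0.05020268]), 'grasp_force': 0.0, 'width': 1.0042686516787849}
```

View pics/top.png

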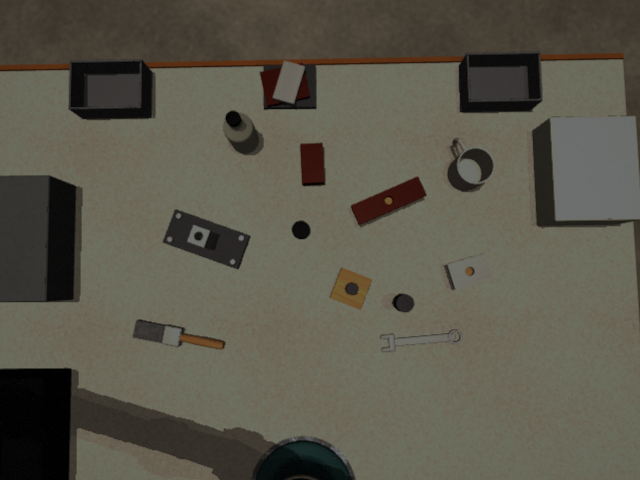

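View pics/scene.png

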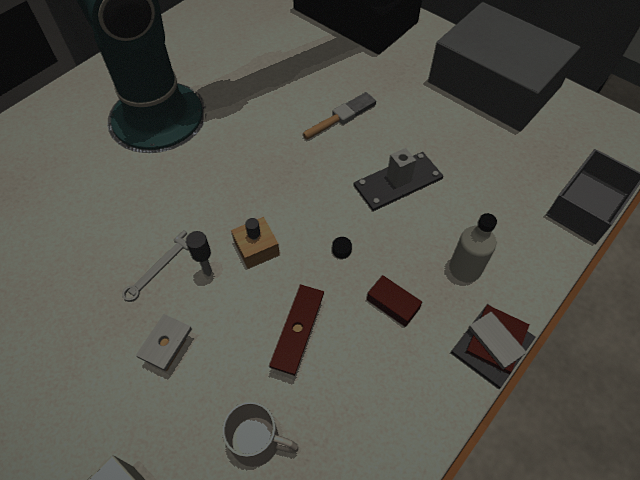

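The top picture shows the post at (198,236), coupon hole (388,201), mask hole (469,271), the small pin in its wooden block (351,289), and a larger lying/standing pin look-alike at (403,302). The scene picture agrees with this. I'll measure from the depth.

```bash
python3 - <<'E'
from h import *
for n,items in(("top",[("post",198,236,.08,.008),("base",198,236,.012,.006),("coupon",388,201,.05,.006),("mask",469,271,.052,.006),("block",351,289,.045,.006),("pin",351,289,.092,.008),("cap",301,230,.022,.006),("blank",312,164,.03,.006),("bigpin",403,302,.1,.04)]),("scene",[("post",403,156,.082,.006),("base",398,181,.012,.006),("coupon",297,327,.05,.005),("mask",164,341,.052,.005),("block",255,245,.045,.006),("pin",252,224,.092,.008)])):
    D=np.load(n+".npz"); d=D["d"]; k=(*D["k"],D["M"]); P=cloud(k,d)
    for nm,u,v,z,t in items:
        c=atz(k,u,v,z)
        m=(abs(P[...,2]-z)<t)&(np.hypot(P[...,0]-c[0],P[...,1]-c[1])<.11)&(d>0)
        nl,L,S,_=cv2.connectedComponentsWithStats(m.astype(np.uint8))
        if nl<2: print(n,nm,"none",c);continue
        i=1+np.argmax(S[1:,4]); q=P[L==i]
        r=cv2.minAreaRect((q[:,:2]*1000).astype(np.float32))
        print(n,nm,"ray",c[:2].round(4),"rect",np.round(r[0],1),np.round(r[1],1),round(r[2],1),"z",np.median(q[:,2]).round(4),len(q))
    im=D["im"]
a=np.load("top.npz")["im"]
def cr(u,v,w=40,h=30): return cv2.resize(a[v-h:v+h,u-w:u+w],(400,300),interpolation=cv2.INTER_CUBIC)
save("crop",np.clip(1.6*np.vstack([np.hstack([cr(198,236,60,45),cr(388,201)]),np.hstack([cr(469,271),cr(351,289)])]).astype(float),0,255).astype(np.uint8))
E
```

```text
top post ray [0.5512 0.2128] rect [552.2 210.8] [38.9 37.9] 69.9 z 0.0823 295
top base ray [0.5574 0.2291] rect [553.7 212.1] [183.2  81.9] 69.6 z 0.0125 2307
top coupon ray [ 0.6233 -0.1932] rect [ 626.3 -195. ] [ 46.3 160.8] 22.8 z 0.05 1509
top mask ray [ 0.4691 -0.3617] rect [ 469.9 -363. ] [56.2 85.5] 15.6 z 0.0518 1005
top block ray [ 0.4345 -0.1094] rect [ 437.1 -109.2] [70.1 70.1] 67.8 z 0.0452 933
top pin ray [ 0.4351 -0.107 ] rect [ 437.  -109.2] [23.6 23.3] 43.9 z 0.0918 120
top cap ray [ 0.5661 -0.0024] rect [569.5  -1.3] [38.2 37.8] 0.1 z 0.0219 247
top blank ray [ 0.7123 -0.0291] rect [716.  -29.5] [90.8 49.9] 1.9 z 0.03 884
top bigpin ray [ 0.4072 -0.2121] rect [ 407.3 -211.6] [35.6 33.7] 89.0 z 0.129 308
scene post ray [0.5513 0.2099] rect [551.8 207.2] [39.6 40.5] 67.8 z 0.0803 270
scene base ray [0.5557 0.2013] rect [552.2 206.7] [181.8  82.9] 69.7 z 0.0108 1982
scene coupon ray [ 0.6271 -0.1985] rect [ 626.1 -197.8] [ 47.  162.3] 22.7 z 0.0489 2250
scene mask ray [ 0.4729 -0.3665] rect [ 470.2 -366.7] [58.4 84.7] 16.1 z 0.0511 1495
scene block ray [ 0.4527 -0.1252] rect [ 437.6 -112.6] [70.6 72.8] 67.6 z 0.0439 936
scene pin ray [ 0.4403 -0.1135] rect [ 436.7 -112.6] [24.9 25.9] 77.5 z 0.0906 148
```

View pics/crop.png

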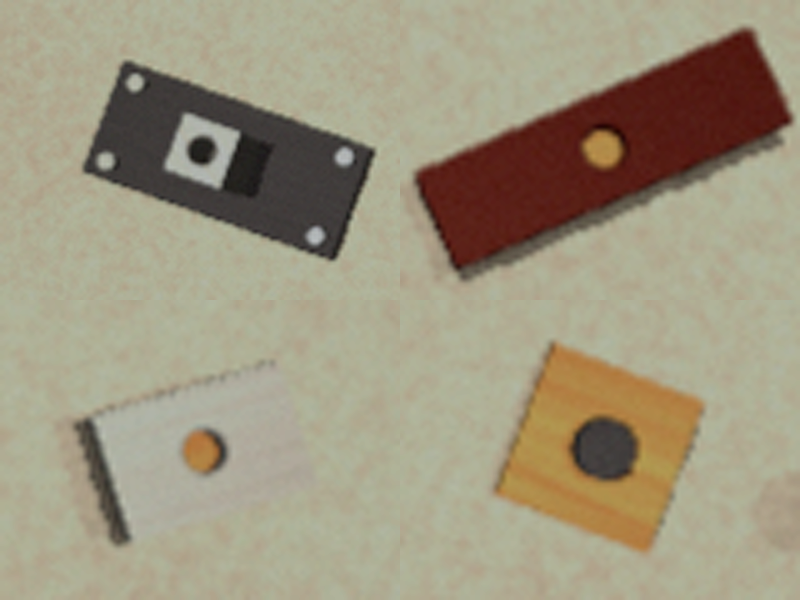

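The enlarged crop confirms the holes at the plate centres. Both cameras agree to within about 4 mm, and the sizes and heights match. Next I'll go above the post with the placing yaw, so the wrist camera can refine it.

Emit:
play_rows(
  moves=[
    [[21, -25.2, 2, 0, 0, -5.68], [21, -25.2, 2, 0, 0, -5.68], [21, -25.2, 2, 0, 0, -5.68], [21, -25.2, 2, 0, 0, -5.68], [21, -25.2, 2, 0, 0, -5.68], [21, -25.2, 2, 0, 0, -5.68], [21, -25.2, 2, 0, 0, -5.68], [21, -25.2, 2, 0, 0, -5.68]],
  ],
  fingers=0,
)

```text
time: 0.77
ee_pos: [0.3865, 0.4092, 0.2371]
eef_rot: [-1.695, -2.645, 0.001]
force: [0.2, -0.5, -0.1]
width: 1.003
grasp_force: 0.0
```

Emit:
play_rows(
  moves=[
    [[21, -25.2, 2, 0, 0, -5.68], [21, -25.2, 2, 0, 0, -5.68], [21, -25.2, 2, 0, 0, -5.68], [21, -25.2, 2, 0, 0, -5.68], [21, -25.2, 2, 0, 0, -5.68], [21, -25.2, 2, 0, 0, -5.68], [21, -25.2, 2, 0, 0, -5.68], [21, -25.2, 2, 0, 0, -5.68]],
  ],
)

```text
time: 1.43
ee_pos: [0.5544, 0.2078, 0.2532]
eef_rot: [-2.585, -1.785, 0.001]
force: [0.9, -0.2, 0.1]
width: 0.998
grasp_force: 0.0
```

```bash
cat >> h.py <<'E'
def band(k,d,z,t,c,rad=.12):
    P=cloud(k,d); m=(abs(P[...,2]-z)<t)&(np.hypot(P[...,0]-c[0],P[...,1]-c[1])<rad)&(d>0)
    nl,L,S,_=cv2.connectedComponentsWithStats(m.astype(np.uint8))
    if nl<2: return None
    q=P[L==1+np.argmax(S[1:,4])]; r=cv2.minAreaRect((q[:,:2]*1000).astype(np.float32))
    return np.round(r[0],1),np.round(r[1],1),round(r[2],1),np.median(q[:,2]).round(4),len(q)
def pose():
    s=bot.get_state(); R=Ro.from_rotvec(s["eef_rot"]).as_matrix()
    print("t",s["time"],"tcp",(s["ee_pos"]*1000).round(1),"yaw_y",np.degrees(np.arctan2(R[1,1],R[0,1])).round(2),"tilt",np.degrees(np.arccos(-R[2,2])).round(2),"F",s["force"].round(1),"w",round(s["width"],3),"g",round(s["grasp_force"],1),"j7",s["joint_positions"][6].round(2))
E
python3 - <<'E'
from h import *
import time
pose(); im,d,k=cam("wrist"); save("w1",im)
print(band(k,d,.082,.006,(.552,.209))); print(band(k,d,.012,.005,(.552,.209)))
print((k[3]).round(3))
E
```

```text
t 1.4333 tcp [554.4 207.8 253.2] yaw_y -20.74 tilt 0.03 F [ 0.9 -0.2  0.1] w 0.998 g 0.0 j7 -0.61
(array([551.8, 210.6]), array([38.4, 38.1]), 69.8, np.float64(0.0816), 1925)
(array([551.9, 211.2]), array([179.2,  80.2]), 69.6, np.float64(0.0117), 12499)
[[ 0.935 -0.338 -0.103  0.581]
 [-0.354 -0.895 -0.271  0.276]
 [-0.001  0.29  -0.957  0.406]
 [ 0.     0.     0.     1.   ]]
```

View pics/w1.png

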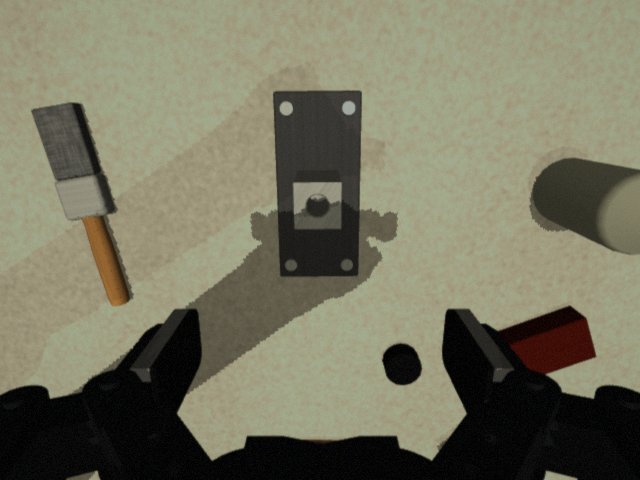

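The wrist view shows the post hole at (317,205), which measures (551.8, 210.7) with the base at 69.7°. On to the coupon.

Emit:
play_rows(
  moves=[
    [[5, -29, -3, 0, 0, 3.1], [5, -29, -3, 0, 0, 3.1], [5, -29, -3, 0, 0, 3.1], [5, -29, -3, 0, 0, 3.1], [5, -29, -3, 0, 0, 3.1], [5, -29, -3, 0, 0, 3.1], [5, -29, -3, 0, 0, 3.1], [5, -29, -3, 0, 0, 3.1]],
  ],
)

```text
time: 2.15
ee_pos: [0.5936, -0.0239, 0.2288]
eef_rot: [-2.132, -2.307, 0.001]
force: [-0.1, -0.2, 0.2]
width: 1.003
grasp_force: 0.0
```

Emit:
play_rows(
  moves=[
    [[5, -29, -3, 0, 0, 3.1], [5, -29, -3, 0, 0, 3.1], [5, -29, -3, 0, 0, 3.1], [5, -29, -3, 0, 0, 3.1], [5, -29, -3, 0, 0, 3.1], [5, -29, -3, 0, 0, 3.1], [0, 0, 0, 0, 0, 0], [0, 0, 0, 0, 0, 0]],
  ],
)

```text
time: 2.82
ee_pos: [0.623, -0.1992, 0.2105]
eef_rot: [-1.74, -2.614, 0.002]
force: [-0.1, 0.7, 0.3]
width: 1.002
grasp_force: 0.0
```

```bash
cat > look.py <<'E'
from h import *
import sys
a=[float(x) for x in sys.argv[1:5]]
pose(); im,d,k=cam("wrist"); save("w_%d"%(bot.get_state()["time"]*100),im)
print(band(k,d,a[0],a[1],a[2:4]))
E
python3 look.py .05 .006 .626 -.196
```

```text
t 2.8167 tcp [ 623.  -199.2  210.5] yaw_y 22.7 tilt 0.09 F [-0.1  0.7  0.3] w 1.002 g 0.0 j7 0.84
(array([ 626.4, -195.8]), array([ 46.1, 160.9]), 22.8, np.float64(0.0497), 11746)
```

Emit:
play_rows(
  moves=[
    [[3.4, 3.4, -20, 0, 0, 0.1], [0, 0, -24, 0, 0, 0], [0, 0, -26, 0, 0, 0], [0, 0, -26, 0, 0, 0], [0, 0, -24, 0, 0, 0], [0, 0, -20, 0, 0, 0], [0, 0, -14, 0, 0, 0], [0, 0, -6.5, 0, 0, 0]],
  ],
)

```text
time: 3.53
ee_pos: [0.6263, -0.1911, 0.0486]
eef_rot: [-1.729, -2.619, 0.001]
force: [-1.1, 0.4, 0.0]
width: 0.996
grasp_force: 0.0
```

Emit:
play_rows(
  moves=[
    [[0, 0, 0, 0, 0, 0], [0, 0, 0, 0, 0, 0], [0, 0, 0, 0, 0, 0], [0, 0, 0, 0, 0, 0], [0, 0, 0, 0, 0, 0], [0, 0, 0, 0, 0, 0], [0, 0, 0, 0, 0, 0], [0, 0, 0, 0, 0, 0]],
  ],
  fingers=1,
)

```text
time: 4.2
ee_pos: [0.6274, -0.1935, 0.051]
eef_rot: [1.733, 2.62, 0.0]
force: [0.6, -0.2, 0.2]
width: -0.0
grasp_force: 0.0
```

```bash
python3 -c "
from h import *
pose()"
```

```text
t 4.2 tcp [ 627.4 -193.5   51. ] yaw_y 23.03 tilt 0.02 F [ 0.6 -0.2  0.2] w -0.0 g 0.0 j7 0.9
```

```bash
python3 look.py .05 .006 .626 -.196; ls pics; python3 - <<'E'
from h import *
im,d,k=cam("scene"); save("s2",cv2.resize(im[220:400,190:430],(800,600)))
print(band(k,d,.049,.006,(.626,-.196)))
E
```

```text
t 4.2 tcp [ 627.4 -193.5   51. ] yaw_y 23.03 tilt 0.02 F [ 0.6 -0.2  0.2] w -0.0 g 0.0 j7 0.9
(array([ 615.6, -170.6]), array([ 46.3, 105.6]), 22.9, np.float64(0.0498), 25594)
crop.png
scene.png
top.png
w1.png
w_286.png
w_425.png
(array([ 639.5, -228.9]), array([46.4, 93.9]), 22.9, np.float64(0.0489), 1292)
```

View pics/s2.png

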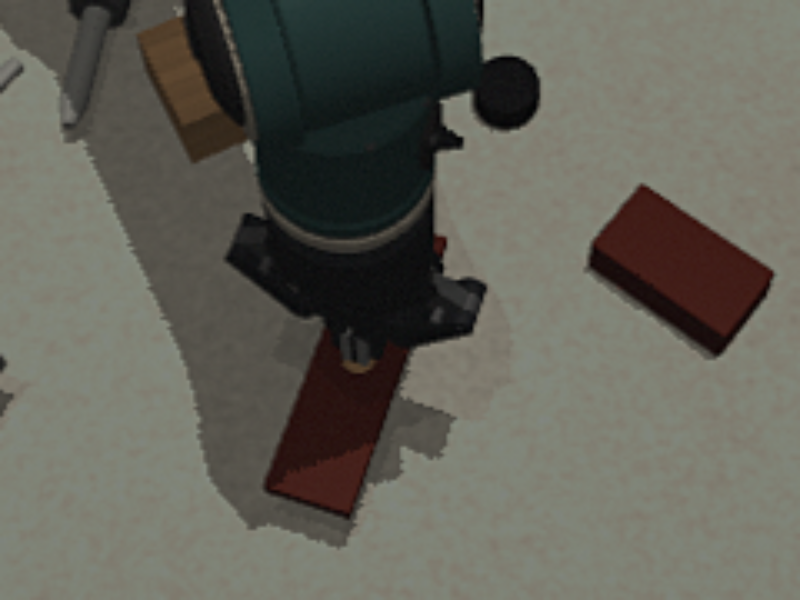

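The scene crop shows the fingers shut above the plate, with the tips near the hole at (357,360). They closed too high, so I'll measure the tips' actual height from the wrist depth.

```bash
python3 - <<'E'
from h import *
im,d,k=cam("wrist"); save("w5",np.clip(im.astype(float)*1.8,0,255).astype(np.uint8))
P=cloud(k,d)
s=bot.get_state(); R=Ro.from_rotvec(s["eef_rot"]).as_matrix(); Q=(P-s["ee_pos"])@R*1000
for v in range(200,480,20): print(v,[tuple(Q[v,u].round().astype(int)) for u in (280,320,360)])
E
```

```text
200 [(np.int64(42), np.int64(-16), np.int64(1)), (np.int64(42), np.int64(-1), np.int64(1)), (np.int64(42), np.int64(14), np.int64(1))]
220 [(np.int64(34), np.int64(-16), np.int64(1)), (np.int64(34), np.int64(-1), np.int64(1)), (np.int64(33), np.int64(15), np.int64(3))]
240 [(np.int64(26), np.int64(-16), np.int64(1)), (np.int64(26), np.int64(-1), np.int64(1)), (np.int64(26), np.int64(15), np.int64(1))]
260 [(np.int64(17), np.int64(-17), np.int64(2)), (np.int64(18), np.int64(-1), np.int64(1)), (np.int64(18), np.int64(15), np.int64(1))]
280 [(np.int64(9), np.int64(-17), np.int64(2)), (np.int64(9), np.int64(-1), np.int64(1)), (np.int64(9), np.int64(15), np.int64(1))]
300 [(np.int64(0), np.int64(-17), np.int64(2)), (np.int64(74), np.int64(-1), np.int64(-153)), (np.int64(1), np.int64(15), np.int64(1))]
320 [(np.int64(-9), np.int64(-18), np.int64(2)), (np.int64(11), np.int64(-1), np.int64(-36)), (np.int64(7), np.int64(12), np.int64(-28))]
340 [(np.int64(7), np.int64(-13), np.int64(-41)), (np.int64(11), np.int64(-1), np.int64(-47)), (np.int64(7), np.int64(11), np.int64(-41))]
360 [(np.int64(12), np.int64(-11), np.int64(-59)), (np.int64(5), np.int64(-1), np.int64(-48)), (np.int64(12), np.int64(10), np.int64(-58))]
380 [(np.int64(12), np.int64(-10), np.int64(-67)), (np.int64(-3), np.int64(-1), np.int64(-47)), (np.int64(11), np.int64(9), np.int64(-66))]
400 [(np.int64(17), np.int64(-9), np.int64(-81)), (np.int64(-10), np.int64(-1), np.int64(-47)), (np.int64(17), np.int64(7), np.int64(-81))]
420 [(np.int64(16), np.int64(-8), np.int64(-86)), (np.int64(-58), np.int64(-1), np.int64(1)), (np.int64(17), np.int64(7), np.int64(-87))]
440 [(np.int64(17), np.int64(-8), np.int64(-92)), (np.int64(-70), np.int64(-1), np.int64(2)), (np.int64(17), np.int64(6), np.int64(-92))]
460 [(np.int64(17), np.int64(-8), np.int64(-96)), (np.int64(10), np.int64(-1), np.int64(-90)), (np.int64(16), np.int64(6), np.int64(-95))]
```

View pics/w5.png

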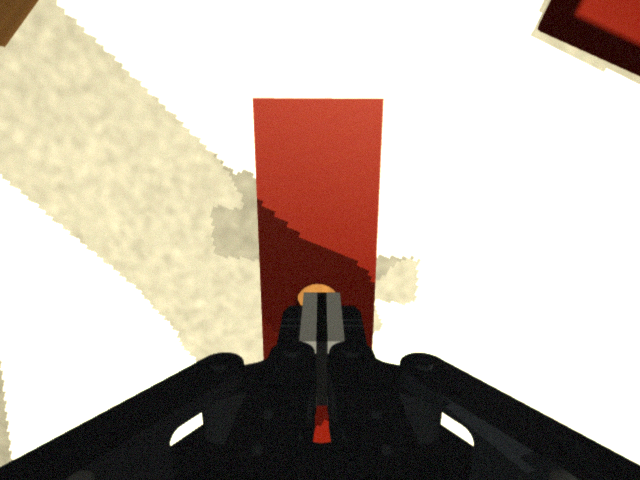

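The shut fingertips lie about 16 mm behind the reported TCP, not 25 mm ahead of it. I'll rise, open part way, and measure the fingertips properly.

Emit:
play_rows(
  moves=[
    [[-1, -2.3, 15, 0, 0, -0.2], [0, 0, 25, 0, 0, 0], [0, 0, 15, 0, 0, 0], [0, 0, 0, 0, 0, 0], [0, 0, 0, 0, 0, 0], [0, 0, 0, 0, 0, 0], [0, 0, 0, 0, 0, 0], [0, 0, 0, 0, 0, 0]],
  ],
  fingers=0.35,
)

```text
time: 5.02
ee_pos: [0.6256, -0.1955, 0.1048]
eef_rot: [-1.737, -2.616, 0.001]
force: [-0.2, -0.0, -0.9]
width: 0.65
grasp_force: 0.0
```

```bash
python3 - <<'E'
from h import *
pose()
im,d,k=cam("wrist"); P=cloud(k,d); print(band(k,d,.05,.006,(.626,-.196)))
s=bot.get_state(); R=Ro.from_rotvec(s["eef_rot"]).as_matrix(); Q=(P-s["ee_pos"])@R*1000
m=(d>0)&(Q[...,2]<s["ee_pos"][2]*1000-65)&(abs(Q[...,1])<60)
for sg in(1,-1):
    q=Q[m&(Q[...,1]*sg>0)]; z=np.percentile(q[:,2],99.5); t=q[q[:,2]>z-8]
    print(sg,z.round(1),q[:,2].max().round(1),len(q),"tip y",np.percentile(t[:,1],[2,50,98]).round(1),"x",np.percentile(t[:,0],[2,50,98]).round(1))
im=np.clip(im.astype(float)*1.8,0,255).astype(np.uint8); save("w6",im)
E
```

```text
t 5.0167 tcp [ 625.6 -195.5  104.8] yaw_y 22.83 tilt 0.1 F [-0.2 -0.  -0.9] w 0.65 g 0.0 j7 0.88
(array([ 626.3, -196.1]), array([ 46.2, 160.4]), 22.8, np.float64(0.0497), 24324)
1 -18.5 -13.3 28553 tip y [27.1 27.5 39.5] x [-10.3   6.7  11.2]
-1 -18.5 -13.2 28440 tip y [-40.4 -28.3 -28. ] x [-10.3   6.6  11.2]
```

View pics/w6.png

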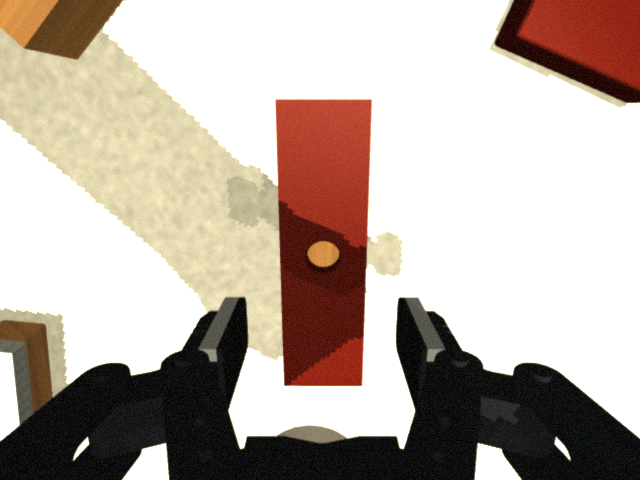

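In w6 the pads straddle the plate, with the tips at about (240,300) and (405,300), and the hole at (323,254). They stand about 17 mm above the TCP, so the grasp point is about 36 mm above it. To grip the plate at z 45, the TCP goes to about 9 mm.

Emit:
play_rows(
  moves=[
    [[0.6, -0.5, -14, 0, 0, 0], [0, 0, -20, 0, 0, 0], [0, 0, -20, 0, 0, 0], [0, 0, -17, 0, 0, 0], [0, 0, -13, 0, 0, 0], [0, 0, -8, 0, 0, 0], [0, 0, -3, 0, 0, 0], [0, 0, 0, 0, 0, 0]],
  ],
  fingers=0.15,
)

```text
time: 5.73
ee_pos: [0.6265, -0.1963, 0.0099]
eef_rot: [-1.737, -2.616, 0.001]
force: [-0.2, -0.4, 0.2]
width: 0.852
grasp_force: 0.0
```

Emit:
play_rows(
  moves=[
    [[0, 0, 0, 0, 0, 0], [0, 0, 0, 0, 0, 0], [0, 0, 0, 0, 0, 0], [0, 0, 0, 0, 0, 0], [0, 0, 0, 0, 0, 0], [0, 0, 0, 0, 0, 0], [0, 0, 0, 0, 0, 0], [0, 0, 0, 0, 0, 0]],
  ],
  fingers=1,
)

```text
time: 6.4
ee_pos: [0.6277, -0.1965, 0.0121]
eef_rot: [1.737, 2.616, 0.001]
force: [-0.9, 1.0, 6.5]
width: 0.526
grasp_force: 62.9
```

```bash
python3 -c "
from h import *
pose()"
```

```text
t 6.4 tcp [ 627.7 -196.5   12.1] yaw_y 22.83 tilt 0.12 F [-0.9  1.   6.5] w 0.526 g 62.9 j7 0.92
```

Emit:
play_rows(
  moves=[
    [[0, 0, 8, 0, 0, 0], [0, 0, 18, 0, 0, 0], [0, 0, 25, 0, 0, 0], [0, 0, 25, 0, 0, 0], [-2, 10, 20, 0, 0, -1], [-4, 22, 10, 0, 0, -2], [-5, 28, 4, 0, 0, -3], [-5, 28, 0, 0, 0, -3]],
  ],
)

```text
time: 7.07
ee_pos: [0.6103, -0.1079, 0.1215]
eef_rot: [1.943, 2.468, 0.001]
force: [0.2, 0.9, -6.5]
width: 0.526
grasp_force: 63.2
```

Emit:
play_rows(
  moves=[
    [[-5.5, 30, 0, 0, 0, -3.2], [-5.5, 30, 0, 0, 0, -3.2], [-5.5, 30, 0, 0, 0, -3.2], [-5.5, 30, 0, 0, 0, -3.2], [-5.5, 30, 0, 0, 0, -3.2], [-5.5, 30, 0, 0, 0, -3.2], [-5.5, 30, 0, 0, 0, -3.2], [-5.5, 30, 0, 0, 0, -3.2]],
  ],
)

```text
time: 7.73
ee_pos: [0.5651, 0.1332, 0.12]
eef_rot: [-2.439, -1.978, 0.003]
force: [0.1, -0.1, -6.8]
width: 0.529
grasp_force: 63.1
```

Emit:
play_rows(
  moves=[
    [[-5.5, 30, 0, 0, 0, -3.2], [-5, 25, 0, 0, 0, -3], [-3, 16, 0, 0, 0, -2], [-1, 7.5, 0, 0, 0, -0.5], [0, 0, 0, 0, 0, 0], [0, 0, 0, 0, 0, 0], [0, 0, 0, 0, 0, 0], [0, 0, 0, 0, 0, 0]],
  ],
)

```text
time: 8.4
ee_pos: [0.5528, 0.208, 0.1208]
eef_rot: [2.583, 1.788, -0.001]
force: [-1.0, -0.6, -5.9]
width: 0.528
grasp_force: 63.1
```

```bash
python3 - <<'E'
from h import *
pose(); im,d,k=cam("wrist"); save("w7",np.clip(im.astype(float)*1.8,0,255).astype(np.uint8))
print("post",band(k,d,.082,.005,(.552,.211),.04),"base",band(k,d,.012,.005,(.552,.211)))
for z in (.14,.15,.16): print("plate",z,band(k,d,z,.005,(.552,.211)))
E
```

```text
t 8.4 tcp [552.8 208.  120.8] yaw_y -20.62 tilt 0.05 F [-1.  -0.6 -5.9] w 0.528 g 63.1 j7 -0.46
post None base (array([525. , 133.9]), array([17.6, 36.4]), 70.0, np.float64(0.0116), 870)
plate 0.14 (array([523.9, 225.9]), array([1.3, 5.3]), 71.0, np.float64(0.1427), 96)
plate 0.15 (array([551.3, 204.3]), array([ 9.8, 18. ]), 67.8, np.float64(0.1518), 627)
plate 0.16 (array([560.9, 229.3]), array([116.1,  72.4]), 69.4, np.float64(0.1585), 54897)
```

View pics/w7.png

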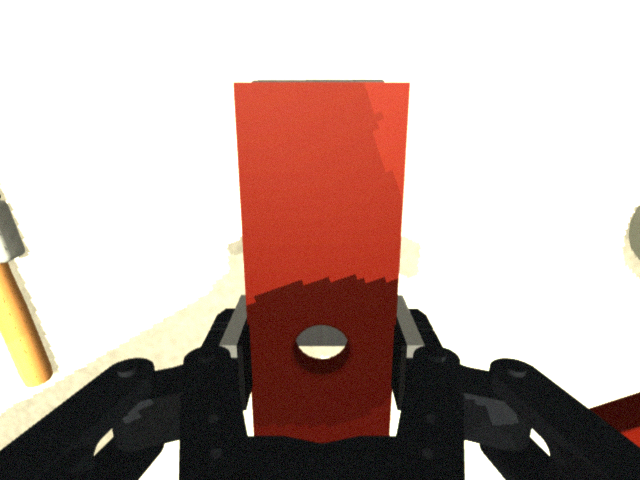

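The picture shows the plate held level, with the hole at (322,346) and its far edge at v=83 (235 to 409). I'll compute the hole's position from these.

```bash
python3 - <<'E'
from h import *
pose(); im,d,k=cam("wrist"); P=cloud(k,d)
m=(abs(P[...,2]-.159)<.006)&(np.hypot(P[...,0]-.552,P[...,1]-.211)<.13); zt=np.median(P[150:300,280:360,2]); print("ztop",zt, np.median(P[110:130,260:380,2]),np.median(P[280:300,260:380,2]))
e=(atz(k,235,83,zt)+atz(k,409,83,zt))/2; a=np.radians(69.5); u=np.array([np.cos(a),np.sin(a)])
print("edge width",np.linalg.norm(atz(k,235,83,zt)-atz(k,409,83,zt)),"centre from edge",e[:2]-.08*u,e[:2]+.08*u)
print("rim l,r",atz(k,295,346,zt),atz(k,349,346,zt),"t,b",atz(k,322,325,zt),atz(k,322,369,zt))
E
```

```text
t 8.45 tcp [552.8 208.3 120.8] yaw_y -20.61 tilt 0.04 F [-0.8  0.9 -6.4] w 0.528 g 63.1 j7 -0.46
ztop 0.15852499185416052 0.1585727406479894 0.15853234603044053
edge width 0.04525839455791633 centre from edge [0.55327216 0.2086719 ] [0.60930534 0.35853945]
rim l,r [0.54604808 0.21386601 0.15852499] [0.56194505 0.20789397 0.15852499] t,b [0.5565882  0.21778553 0.15852499] [0.55105718 0.20304729 0.15852499]
```

Emit:
play_rows(
  moves=[
    [[-1.6, 1.5, -8, 0, 0, 0.3], [0, 0, -14, 0, 0, 0], [0, 0, -14, 0, 0, 0], [0, 0, -12, 0, 0, 0], [0, 0, -8, 0, 0, 0], [0, 0, -4, 0, 0, 0], [0, 0, -2, 0, 0, 0], [0, 0, 0, 0, 0, 0]],
  ],
)

```text
time: 9.17
ee_pos: [0.5508, 0.2116, 0.0582]
eef_rot: [2.576, 1.798, -0.001]
force: [0.2, 0.1, -5.4]
width: 0.528
grasp_force: 63.0
```

Emit:
play_rows(
  moves=[
    [[0, 0, -1, 0, 0, 0], [0, 0, -1, 0, 0, 0], [0, 0, -1, 0, 0, 0], [0, 0, 0, 0, 0, 0], [0, 0, 0, 0, 0, 0], [0, 0, 0, 0, 0, 0], [0, 0, 0, 0, 0, 0], [0, 0, 0, 0, 0, 0]],
  ],
)

```text
time: 9.83
ee_pos: [0.5509, 0.2118, 0.0559]
eef_rot: [2.576, 1.798, 0.0]
force: [-0.7, -0.1, -5.2]
width: 0.525
grasp_force: 63.1
```

```bash
python3 - <<'E'
from h import *
pose(); im,d,k=cam("wrist"); P=cloud(k,d)
print("ztop", np.median(P[150:300,280:360,2]))
im,d,k=cam("scene"); print(band(k,d,.091,.006,(.552,.209)))
E
```

```text
t 9.8333 tcp [550.9 211.8  55.9] yaw_y -20.17 tilt 0.01 F [-0.7 -0.1 -5.2] w 0.525 g 63.1 j7 -0.41
ztop 0.09359094209886709
(array([535.6, 176.7]), array([92., 70.]), 60.7, np.float64(0.0923), 858)
```

Emit:
play_rows(
  moves=[
    [[0, 0, -0.7, 0, 0, 0], [0, 0, -0.7, 0, 0, 0], [0, 0, -0.4, 0, 0, 0], [0, 0, 0, 0, 0, 0], [0, 0, 0, 0, 0, 0], [0, 0, 0, 0, 0, 0], [0, 0, 0, 0, 0, 0], [0, 0, 0, 0, 0, 0]],
  ],
)

```text
time: 10.6
ee_pos: [0.5508, 0.2118, 0.0541]
eef_rot: [-2.576, -1.798, -0.0]
force: [-1.1, -0.6, -2.6]
width: 0.53
grasp_force: 63.4
```

Emit:
play_rows(
  moves=[
    [[0, 0, -0.4, 0, 0, 0], [0, 0, 0, 0, 0, 0], [0, 0, 0, 0, 0, 0], [0, 0, 0, 0, 0, 0], [0, 0, 0, 0, 0, 0], [0, 0, 0, 0, 0, 0], [0, 0, 0, 0, 0, 0], [0, 0, 0, 0, 0, 0]],
  ],
)

```text
time: 11.27
ee_pos: [0.5508, 0.2118, 0.054]
eef_rot: [-2.576, -1.798, -0.0]
force: [-4.6, -1.4, 6.2]
width: 0.529
grasp_force: 64.2
```

Emit:
play_rows(
  moves=[
    [[0, 0, 0, 0, 0, 0], [0, 0, 0, 0, 0, 0], [0, 0, 0, 0, 0, 0], [0, 0, 0, 0, 0, 0], [0, 0, 0, 0, 0, 0], [0, 0, 0, 0, 0, 0], [0, 0, 0, 0, 0, 0], [0, 0, 0, 0, 0, 0]],
  ],
  fingers=0.1,
)

```text
time: 11.93
ee_pos: [0.5509, 0.2118, 0.0536]
eef_rot: [2.576, 1.798, 0.0]
force: [0.5, 0.3, -0.0]
width: 0.901
grasp_force: 0.0
```

Emit:
play_rows(
  moves=[
    [[0, 0, 10, 0, 0, 0], [0, 0, 20, 0, 0, 0], [0, 0, 35, 0, 0, 0], [0, 0, 35, 0, 0, 0], [0, 0, 30, 0, 0, 0], [0, 0, 20, 0, 0, 0], [0, 0, 0, 0, 0, 0], [0, 0, 0, 0, 0, 0]],
  ],
)

```text
time: 12.6
ee_pos: [0.5514, 0.2121, 0.2054]
eef_rot: [-2.576, -1.798, -0.005]
force: [0.2, -0.4, -0.9]
width: 0.899
grasp_force: 0.0
```

```bash
python3 - <<'E'
from h import *
pose(); im,d,k=cam("wrist"); print("plate",band(k,d,.092,.005,(.552,.21)),"base",band(k,d,.012,.004,(.552,.21),.14))
im,d,k=cam("top"); print(band(k,d,.092,.005,(.552,.21)))
E
```

```text
t 12.6 tcp [551.4 212.1 205.4] yaw_y -20.16 tilt 0.19 F [ 0.2 -0.4 -0.9] w 0.899 g 0.0 j7 -0.52
plate (array([551.3, 213. ]), array([159.6,  46.1]), 69.9, np.float64(0.0917), 15640) base (array([551.9, 210.9]), array([179.7,  80.2]), 69.7, np.float64(0.0116), 5169)
(array([544.7, 194.5]), array([120.4,  45.9]), 69.8, np.float64(0.0923), 1160)
```

The plate rests level at z 0.082, about 2 mm off the post axis and well in line. Next, the mask.

Emit:
play_rows(
  moves=[
    [[-2, -14, 0, 0, 0, 1], [-4, -30, 0, 0, 0, 2], [-4.5, -32, 0, 0, 0, 2], [-4.5, -32, 0, 0, 0, 2], [-4.5, -32, 0, 0, 0, 2], [-4.5, -32, 0, 0, 0, 2], [-4.5, -32, 0, 0, 0, 2], [-4.5, -32, 0, 0, 0, 2]],
  ],
)

```text
time: 13.37
ee_pos: [0.5164, -0.0257, 0.2023]
eef_rot: [-2.316, -2.12, 0.004]
force: [0.5, 0.1, 0.7]
width: 0.897
grasp_force: 0.0
```

Emit:
play_rows(
  moves=[
    [[-4.5, -32, 0, 0, 0, 2], [-4.5, -32, 0, 0, 0, 2], [-4.5, -32, 0, 0, 0, 2], [-4.5, -32, 0, 0, 0, 2], [-4.5, -32, 0, 0, 0, 2], [-4.5, -32, 0, 0, 0, 2], [-4.5, -32, 0, 0, 0, 2], [-4.5, -32, 0, 0, 0, 2]],
  ],
)

```text
time: 14.03
ee_pos: [0.4805, -0.2812, 0.2022]
eef_rot: [-1.998, -2.421, 0.002]
force: [0.9, -0.2, 0.1]
width: 0.903
grasp_force: 0.0
```

Emit:
play_rows(
  moves=[
    [[-4.5, -32, -5, 0, 0, 2], [-4, -30, -5, 0, 0, 2], [-3, -20, -5, 0, 0, 1], [0, -4, -5, 0, 0, 0], [0, 0, 0, 0, 0, 0], [0, 0, 0, 0, 0, 0], [0, 0, 0, 0, 0, 0], [0, 0, 0, 0, 0, 0]],
  ],
)

```text
time: 14.7
ee_pos: [0.4711, -0.3645, 0.1835]
eef_rot: [-1.891, -2.508, -0.001]
force: [-0.3, 1.1, 0.3]
width: 0.897
grasp_force: 0.0
```

```bash
python3 look.py .052 .006 .47 -.364
```

```text
t 14.7 tcp [ 471.1 -364.5  183.5] yaw_y 15.96 tilt 0.05 F [-0.3  1.1  0.3] w 0.897 g 0.0 j7 1.17
(array([ 470. , -364.2]), array([56.1, 84.3]), 15.8, np.float64(0.0517), 8732)
```

Emit:
play_rows(
  moves=[
    [[-1.1, 0.3, -20, 0, 0, -0.2], [0, 0, -30, 0, 0, 0], [0, 0, -33, 0, 0, 0], [0, 0, -30, 0, 0, 0], [0, 0, -25, 0, 0, 0], [0, 0, -18, 0, 0, 0], [0, 0, -12, 0, 0, 0], [0, 0, -5, 0, 0, 0]],
  ],
  fingers=0.08,
)

```text
time: 15.42
ee_pos: [0.469, -0.3647, 0.0091]
eef_rot: [-1.896, -2.502, -0.0]
force: [0.1, -0.4, 0.7]
width: 0.919
grasp_force: 0.0
```

Emit:
play_rows(
  moves=[
    [[0, 0, 0, 0, 0, 0], [0, 0, 0, 0, 0, 0], [0, 0, 0, 0, 0, 0], [0, 0, 0, 0, 0, 0], [0, 0, 0, 0, 0, 0], [0, 0, 0, 0, 0, 0], [0, 0, 0, 0, 0, 0], [0, 0, 0, 0, 0, 0]],
  ],
  fingers=1,
)

```text
time: 16.08
ee_pos: [0.47, -0.3663, 0.0118]
eef_rot: [1.897, 2.501, 0.001]
force: [-0.3, 1.6, 6.4]
width: 0.644
grasp_force: 64.8
```

```bash
python3 -c "
from h import *
pose()"
```

```text
t 16.0833 tcp [ 470.  -366.3   11.8] yaw_y 15.64 tilt 0.12 F [-0.3  1.6  6.4] w 0.644 g 64.8 j7 1.31
```

Emit:
play_rows(
  moves=[
    [[0, 0, 8, 0, 0, 0], [0, 0, 20, 0, 0, 0], [0, 0, 28, 0, 0, 0], [0, 0, 28, 0, 0, 0], [2, 14, 20, 0, 0, -1], [4, 26, 12, 0, 0, -2], [4.5, 32, 4, 0, 0, -2], [4.5, 32, 0, 0, 0, -2]],
  ],
)

```text
time: 16.75
ee_pos: [0.4843, -0.2616, 0.1321]
eef_rot: [2.051, 2.377, 0.002]
force: [0.4, -0.4, -3.9]
width: 0.643
grasp_force: 64.8
```

Emit:
play_rows(
  moves=[
    [[4.5, 32, 0, 0, 0, -2], [4.5, 32, 0, 0, 0, -2], [4.5, 32, 0, 0, 0, -2], [4.5, 32, 0, 0, 0, -2], [4.5, 32, 0, 0, 0, -2], [4.5, 32, 0, 0, 0, -2], [4.5, 32, 0, 0, 0, -2], [4.5, 32, 0, 0, 0, -2]],
  ],
)

```text
time: 17.42
ee_pos: [0.5195, -0.0043, 0.1307]
eef_rot: [-2.361, -2.071, 0.001]
force: [0.4, -0.1, -3.0]
width: 0.643
grasp_force: 64.7
```

Emit:
play_rows(
  moves=[
    [[4.5, 32, 0, 0, 0, -2], [4.5, 32, 0, 0, 0, -2], [4.5, 32, 0, 0, 0, -2], [4.5, 32, 0, 0, 0, -2], [4.5, 32, 0, 0, 0, -2], [4, 28, 0, 0, 0, -2], [3, 20, 0, 0, 0, -1], [1, 8, 0, 0, 0, 0]],
  ],
)

```text
time: 18.08
ee_pos: [0.5499, 0.2145, 0.1302]
eef_rot: [-2.574, -1.799, 0.0]
force: [-0.9, 0.4, -4.1]
width: 0.642
grasp_force: 64.7
```

Emit:
play_rows(
  moves=[
    [[0, 0, 0, 0, 0, 0], [0, 0, 0, 0, 0, 0], [0, 0, 0, 0, 0, 0], [0, 0, 0, 0, 0, 0], [0, 0, 0, 0, 0, 0], [0, 0, 0, 0, 0, 0], [0, 0, 0, 0, 0, 0], [0, 0, 0, 0, 0, 0]],
  ],
)

```text
time: 18.75
ee_pos: [0.5507, 0.2098, 0.1307]
eef_rot: [-2.58, -1.793, -0.0]
force: [-0.3, 0.0, -3.8]
width: 0.644
grasp_force: 64.7
```

```bash
python3 - <<'E'
from h import *
pose(); im,d,k=cam("wrist"); save("w8",np.clip(im.astype(float)*1.5,0,255).astype(np.uint8)); np.savez("w8",d=d,k=np.array(k[:3]),M=k[3])
P=cloud(k,d)
print(np.median(P[250:300,290:350],axis=(0,1)), "plate",band(k,d,.092,.005,(.552,.21)))
for z in (.165,.172,.178): print("mask",z,band(k,d,z,.005,(.552,.211)))
E
```

```text
t 18.75 tcp [550.7 209.8 130.7] yaw_y -20.4 tilt 0.0 F [-0.3  0.  -3.8] w 0.644 g 64.7 j7 -0.38
[0.55998966 0.23609454 0.1705693 ] plate (array([569.1, 261.6]), array([55.8, 46.2]), 69.7, np.float64(0.0918), 12605)
mask 0.165 (array([565.6, 250. ]), array([ 1.8, 56.4]), 68.9, np.float64(0.1654), 1655)
mask 0.172 (array([552.3, 213.8]), array([78.5, 82.5]), 69.2, np.float64(0.1705), 39352)
mask 0.178 (array([578.4, 201.2]), array([22.7, 13.9]), 32.9, np.float64(0.1793), 1340)
```

View pics/w8.png

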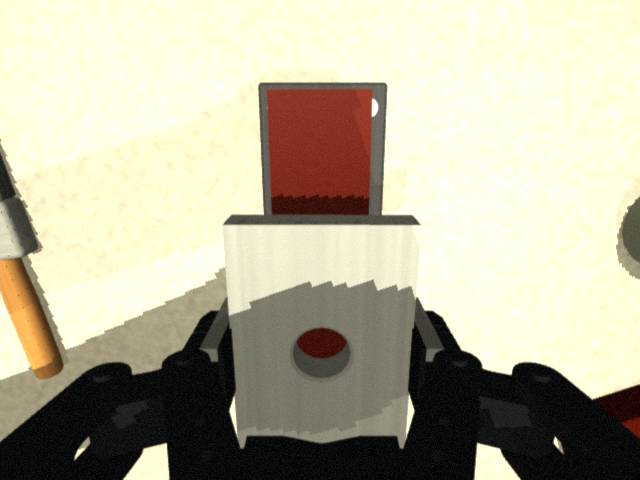

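The mask is held level, with its hole at (321,353) and its far top edge at v=224 (225 to 419). The plate lies below it and is in line.

```bash
python3 - <<'E'
from h import *
D=np.load("w8.npz"); k=(*D["k"],D["M"]); z=.1706
A,B=atz(k,225,224,z),atz(k,419,224,z); a=np.radians(69.6); u=np.array([np.cos(a),np.sin(a)])
print(np.linalg.norm(A-B),((A+B)/2)[:2]-.042*u, "yaw",np.degrees(np.arctan2(*(A-B)[1::-1])))
L,R,T,Bo=atz(k,292,353,z),atz(k,350,353,z),atz(k,321,328,z),atz(k,321,378,z)
print((L+R)[:2]/2,(T+Bo)[:2]/2,np.linalg.norm(L-R),np.linalg.norm(T-Bo))
E
```

```text
0.054529625057498046 [0.55127697 0.21074017] yaw 159.62506909108
[0.55123173 0.2114114 ] [0.55117054 0.21124599] 0.017979304246901508 0.017698029495169198
```

Emit:
play_rows(
  moves=[
    [[0.3, 0, -8, 0, 0, 0], [0, 0, -14, 0, 0, 0], [0, 0, -14, 0, 0, 0], [0, 0, -12, 0, 0, 0], [0, 0, -8, 0, 0, 0], [0, 0, -4, 0, 0, 0], [0, 0, -3, 0, 0, 0], [0, 0, -1, 0, 0, 0]],
  ],
)

```text
time: 19.47
ee_pos: [0.551, 0.2099, 0.0661]
eef_rot: [2.579, 1.793, -0.001]
force: [0.4, 0.3, -2.6]
width: 0.643
grasp_force: 64.7
```

Emit:
play_rows(
  moves=[
    [[0, 0, -0.8, 0, 0, 0], [0, 0, -0.7, 0, 0, 0], [0, 0, -0.5, 0, 0, 0], [0, 0, 0, 0, 0, 0], [0, 0, 0, 0, 0, 0], [0, 0, 0, 0, 0, 0], [0, 0, 0, 0, 0, 0], [0, 0, 0, 0, 0, 0]],
  ],
)

```text
time: 20.13
ee_pos: [0.551, 0.2101, 0.0647]
eef_rot: [2.579, 1.794, 0.0]
force: [0.4, 0.3, -3.2]
width: 0.646
grasp_force: 64.7
```

```bash
python3 - <<'E'
from h import *
pose(); im,d,k=cam("wrist"); P=cloud(k,d)
print(np.median(P[250:300,290:350],axis=(0,1)))
E
```

```text
t 20.1333 tcp [551.  210.1  64.7] yaw_y -20.37 tilt 0.01 F [ 0.4  0.3 -3.2] w 0.646 g 64.7 j7 -0.32
[0.5602323  0.23647982 0.10460442]
```

Emit:
play_rows(
  moves=[
    [[0, 0, -0.5, 0, 0, 0], [0, 0, -0.3, 0, 0, 0], [0, 0, -0.3, 0, 0, 0], [0, 0, 0, 0, 0, 0], [0, 0, 0, 0, 0, 0], [0, 0, 0, 0, 0, 0], [0, 0, 0, 0, 0, 0], [0, 0, 0, 0, 0, 0]],
  ],
)

```text
time: 20.85
ee_pos: [0.551, 0.2101, 0.0638]
eef_rot: [-2.579, -1.794, -0.0]
force: [-3.1, -0.3, 5.6]
width: 0.643
grasp_force: 65.5
```

Emit:
play_rows(
  moves=[
    [[0, 0, 0, 0, 0, 0], [0, 0, 0, 0, 0, 0], [0, 0, 0, 0, 0, 0], [0, 0, 0, 0, 0, 0], [0, 0, 0, 0, 0, 0], [0, 0, 0, 0, 0, 0], [0, 0, 0, 0, 0, 0], [0, 0, 0, 0, 0, 0]],
  ],
  fingers=0.05,
)

```text
time: 21.52
ee_pos: [0.551, 0.2101, 0.0635]
eef_rot: [2.579, 1.794, -0.0]
force: [-0.4, -0.6, 0.3]
width: 0.95
grasp_force: 0.0
```

Emit:
play_rows(
  moves=[
    [[0, 0, 8, 0, 0, 0], [0, 0, 20, 0, 0, 0], [0, 0, 32, 0, 0, 0], [0, 0, 35, 0, 0, 0], [0, 0, 30, 0, 0, 0], [0, 0, 15, 0, 0, 0], [0, 0, 0, 0, 0, 0], [0, 0, 0, 0, 0, 0]],
  ],
)

```text
time: 22.18
ee_pos: [0.5513, 0.2104, 0.2046]
eef_rot: [-2.579, -1.794, -0.003]
force: [0.2, 0.6, -0.1]
width: 0.947
grasp_force: 0.0
```

```bash
python3 - <<'E'
from h import *
pose(); im,d,k=cam("wrist"); save("w9",np.clip(im.astype(float)*1.5,0,255).astype(np.uint8)); print("mask",band(k,d,.104,.004,(.552,.21)),"base",band(k,d,.012,.004,(.552,.21),.14),"plate",band(k,d,.092,.004,(.552,.21)))
np.savez("w9",d=d,k=np.array(k[:3]),M=k[3])
E
```

```text
t 22.1833 tcp [551.3 210.4 204.6] yaw_y -20.36 tilt 0.13 F [ 0.2  0.6 -0.1] w 0.947 g 0.0 j7 -0.44
mask (array([551.5, 211.3]), array([84.6, 56.2]), 69.6, np.float64(0.1037), 10690) base (array([551.8, 211. ]), array([178.8,  80.3]), 69.7, np.float64(0.0116), 2668) plate (array([572.9, 269. ]), array([39.2, 55.5]), 69.6, np.float64(0.0918), 4898)
```

View pics/w9.png

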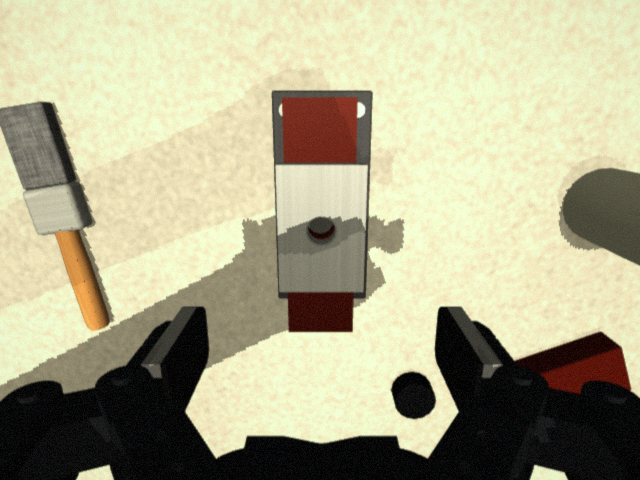

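All holes are in line: mask (551.5,211.3), plate about (551.2,213), post (551.8,210.9). Now the pin, keeping the same yaw.

Emit:
play_rows(
  moves=[
    [[-5, -14, 0, 0, 0, 0], [-9, -26, 0, 0, 0, 0], [-10, -28, 0, 0, 0, 0], [-10, -28, 0, 0, 0, 0], [-10, -28, 0, 0, 0, 0], [-10, -28, 0, 0, 0, 0], [-10, -28, 0, 0, 0, 0], [-10, -28, 0, 0, 0, 0]],
  ],
  fingers=0.05,
)

```text
time: 22.9
ee_pos: [0.4746, -0.0002, 0.2023]
eef_rot: [-2.579, -1.792, 0.004]
force: [0.7, 0.4, 0.1]
width: 0.95
grasp_force: 0.0
```

Emit:
play_rows(
  moves=[
    [[-10, -28, 0, 0, 0, 0], [-10, -28, 0, 0, 0, 0], [-10, -28, 0, 0, 0, 0], [-7, -20, 0, 0, 0, 0], [-3, -9, 0, 0, 0, 0], [0, 0, 0, 0, 0, 0], [0, 0, 0, 0, 0, 0], [0, 0, 0, 0, 0, 0]],
  ],
)

```text
time: 23.57
ee_pos: [0.4372, -0.1097, 0.2031]
eef_rot: [-2.577, -1.796, 0.001]
force: [0.7, 0.2, -0.5]
width: 0.952
grasp_force: 0.0
```

```bash
python3 look.py .092 .005 .437 -.11; python3 look.py .045 .004 .437 -.11
```

```text
t 23.5667 tcp [ 437.2 -109.7  203.1] yaw_y -20.26 tilt 0.04 F [ 0.7  0.2 -0.5] w 0.952 g 0.0 j7 0.04
(array([ 438.1, -111.5]), array([25. , 25.3]), 70.0, np.float64(0.0915), 1149)
t 23.6167 tcp [ 437.3 -109.5  203.2] yaw_y -20.23 tilt 0.04 F [-0.4  0.3 -0.4] w 0.95 g 0.0 j7 0.04
(array([ 436.9, -109.9]), array([70.5, 70.1]), 68.0, np.float64(0.0447), 6666)
```

Emit:
play_rows(
  moves=[
    [[0.4, -1.2, -18, 0, 0, 0], [0, 0, -28, 0, 0, 0], [0, 0, -30, 0, 0, 0], [0, 0, -28, 0, 0, 0], [0, 0, -24, 0, 0, 0], [0, 0, -16, 0, 0, 0], [0, 0, -11, 0, 0, 0], [0, 0, -5, 0, 0, 0]],
  ],
)

```text
time: 24.33
ee_pos: [0.4366, -0.1111, 0.0417]
eef_rot: [-2.576, -1.795, 0.004]
force: [-0.4, -0.5, 0.6]
width: 0.953
grasp_force: 0.0
```

Emit:
play_rows(
  moves=[
    [[0, 0, 0, 0, 0, 0], [0, 0, 0, 0, 0, 0], [0, 0, 0, 0, 0, 0], [0, 0, 0, 0, 0, 0], [0, 0, 0, 0, 0, 0], [0, 0, 0, 0, 0, 0], [0, 0, 0, 0, 0, 0], [0, 0, 0, 0, 0, 0]],
  ],
  fingers=1,
)

```text
time: 25.0
ee_pos: [0.4378, -0.1118, 0.0443]
eef_rot: [-2.579, -1.794, -0.002]
force: [-1.4, 1.0, 6.3]
width: 0.289
grasp_force: 58.4
```

```bash
python3 -c "
from h import *
pose()"
```

```text
t 25.0 tcp [ 437.8 -111.8   44.3] yaw_y -20.36 tilt 0.08 F [-1.4  1.   6.3] w 0.289 g 58.4 j7 0.39
```

Emit:
play_rows(
  moves=[
    [[0, 0, 6, 0, 0, 0], [0, 0, 14, 0, 0, 0], [0, 0, 22, 0, 0, 0], [0, 0, 26, 0, 0, 0], [0, 0, 28, 0, 0, 0], [0, 0, 22, 0, 0, 0], [0, 0, 14, 0, 0, 0], [0, 0, 8, 0, 0, 0]],
  ],
)

```text
time: 25.67
ee_pos: [0.4381, -0.1122, 0.1855]
eef_rot: [2.578, 1.793, 0.005]
force: [0.5, -0.1, -1.0]
width: 0.291
grasp_force: 59.2
```

Emit:
play_rows(
  moves=[
    [[5, 14, 0, 0, 0, 0], [9, 26, 0, 0, 0, 0], [10, 28, 0, 0, 0, 0], [10, 28, 0, 0, 0, 0], [10, 28, 0, 0, 0, 0], [10, 28, 0, 0, 0, 0], [10, 28, 0, 0, 0, 0], [10, 28, 0, 0, 0, 0]],
  ],
)

```text
time: 26.33
ee_pos: [0.5111, 0.0973, 0.1831]
eef_rot: [-2.579, -1.794, 0.001]
force: [0.6, -1.0, -2.7]
width: 0.292
grasp_force: 59.2
```

Emit:
play_rows(
  moves=[
    [[10, 28, 0, 0, 0, 0], [10, 28, 0, 0, 0, 0], [8, 28, 0, 0, 0, 0], [7, 20, 0, 0, 0, 0], [3.5, 9, 0, 0, 0, 0], [1, 2, 0, 0, 0, 0], [0, 0, 0, 0, 0, 0], [0, 0, 0, 0, 0, 0]],
  ],
)

```text
time: 27.0
ee_pos: [0.5506, 0.2088, 0.1834]
eef_rot: [2.581, 1.79, -0.002]
force: [-0.7, -0.7, -1.7]
width: 0.286
grasp_force: 59.2
```

```bash
python3 - <<'E'
from h import *
pose(); im,d,k=cam("wrist"); save("w10",np.clip(im.astype(float)*1.5,0,255).astype(np.uint8)); np.savez("w10",d=d,k=np.array(k[:3]),M=k[3])
P=cloud(k,d)
for z in (.225,.23,.235): print("head",z,band(k,d,z,.004,(.552,.211),.04))
print("mask",band(k,d,.104,.004,(.552,.21)))
E
```

```text
t 27.0 tcp [550.6 208.8 183.4] yaw_y -20.5 tilt 0.07 F [-0.7 -0.7 -1.7] w 0.286 g 59.2 j7 -0.41
head 0.225 (array([553.4, 216.1]), array([10.7, 52. ]), 67.6, np.float64(0.2247), 1954)
head 0.23 (array([550. , 208.9]), array([26.6, 48.5]), 66.3, np.float64(0.2304), 7129)
head 0.235 (array([566.3, 206.2]), array([25.8, 10.9]), 39.8, np.float64(0.236), 727)
mask (array([551.6, 211.6]), array([84. , 56.2]), 69.4, np.float64(0.1037), 10776)
```

View pics/w10.png

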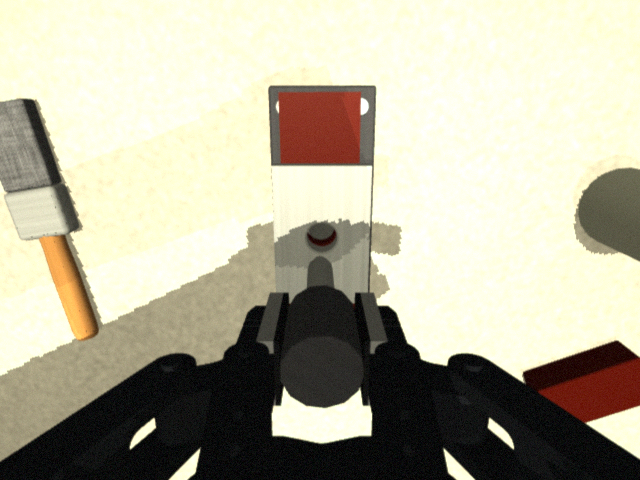

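The picture shows the pin upright between the pads: head top centre about (321,370), tip about (320,260), mask hole (321,236).

```bash
python3 - <<'E'
from h import *
D=np.load("w10.npz"); k=(*D["k"],D["M"]); d=D["d"]; P=cloud(k,d)
zt=np.median(P[360:390,305:340,2]); print("ztop",zt)
print("head l/r",(atz(k,280,370,zt)+atz(k,363,370,zt))[:2]/2,"t/b",(atz(k,321,334,zt)+atz(k,321,406,zt))[:2]/2, np.linalg.norm(atz(k,280,370,zt)-atz(k,363,370,zt)),np.linalg.norm(atz(k,321,334,zt)-atz(k,321,406,zt)))
print("far tip edge pixel ->",atz(k,320,257,zt-.092)[:2], "at taper top", atz(k,320,257,zt-.082)[:2])
print("mask hole",(atz(k,321,222,.1037)+atz(k,321,250,.1037))[:2]/2)
q=P[262:300,312:330].reshape(-1,3); q=q[(q[:,2]>.13)]; 
for v in range(262,300,6): print(v,P[v,320].round(4))
E
```

```text
ztop 0.23045254386115946
head l/r [0.55084068 0.20932261] t/b [0.55057782 0.20903721] 0.024432353001077475 0.024567002038606494
far tip edge pixel -> [0.5509342  0.21183792] at taper top [0.5522247  0.21517273]
mask hole [0.5515382  0.21216399]
262 [0.5522 0.2151 0.1551]
268 [0.5524 0.2155 0.1638]
274 [0.5522 0.2149 0.1696]
280 [0.5522 0.2149 0.1761]
286 [0.5547 0.2211 0.1976]
292 [0.5548 0.2213 0.2033]
298 [0.5544 0.2204 0.206 ]
```

Emit:
play_rows(
  moves=[
    [[0.9, 2.4, -5, 0, 0, 0], [0, 0, -8, 0, 0, 0], [0, 0, -8, 0, 0, 0], [0, 0, -6, 0, 0, 0], [0, 0, -5, 0, 0, 0], [0, 0, -5, 0, 0, 0], [0, 0, -5, 0, 0, 0], [0, 0, -5, 0, 0, 0]],
  ],
)

```text
time: 27.72
ee_pos: [0.5518, 0.2133, 0.136]
eef_rot: [2.579, 1.794, -0.0]
force: [-0.4, 0.6, -2.5]
width: 0.289
grasp_force: 59.2
```

```bash
python3 -c "
from h import *
pose(); im,d,k=cam('wrist'); P=cloud(k,d); print('mask',band(k,d,.104,.004,(.552,.21))); print(np.median(P[360:390,305:340,2]))"
```

```text
t 27.7167 tcp [551.8 213.3 136. ] yaw_y -20.37 tilt 0.01 F [-0.4  0.6 -2.5] w 0.289 g 59.2 j7 -0.37
mask (array([555.7, 222.7]), array([60.2, 56.3]), 69.4, np.float64(0.1037), 11744)
0.18308099143174478
```

Emit:
play_rows(
  moves=[
    [[-0.3, -1.3, 0, 0, 0, 0], [0, 0, 0, 0, 0, 0], [0, 0, -4, 0, 0, 0], [0, 0, -4, 0, 0, 0], [0, 0, -4, 0, 0, 0], [0, 0, -4, 0, 0, 0], [0, 0, -3, 0, 0, 0], [0, 0, 0, 0, 0, 0]],
  ],
)

```text
time: 28.43
ee_pos: [0.551, 0.2118, 0.1166]
eef_rot: [-2.579, -1.794, 0.002]
force: [-0.4, 0.3, -2.0]
width: 0.291
grasp_force: 59.2
```

Emit:
play_rows(
  moves=[
    [[0, 0, -4, 0, 0, 0], [0, 0, -4, 0, 0, 0], [0, 0, -4, 0, 0, 0], [0, 0, -3, 0, 0, 0], [0, 0, -3, 0, 0, 0], [0, 0, -2, 0, 0, 0], [0, 0, 0, 0, 0, 0], [0, 0, 0, 0, 0, 0]],
  ],
)

```text
time: 29.1
ee_pos: [0.5515, 0.2119, 0.0974]
eef_rot: [2.579, 1.793, -0.0]
force: [0.7, -0.9, -2.4]
width: 0.291
grasp_force: 59.2
```

```bash
python3 -c "
from h import *
pose(); im,d,k=cam('wrist'); P=cloud(k,d); print('mask',band(k,d,.104,.004,(.552,.21))); print(np.median(P[360:390,305:340,2]))"
```

```text
t 29.1 tcp [551.5 211.9  97.4] yaw_y -20.37 tilt 0.01 F [ 0.7 -0.9 -2.4] w 0.291 g 59.2 j7 -0.33
mask (array([558.9, 231.1]), array([42.2, 56.4]), 69.5, np.float64(0.1037), 13844)
0.14452094936960047
```

Emit:
play_rows(
  moves=[
    [[0, 0, -1.5, 0, 0, 0], [0, 0, -1, 0, 0, 0], [0, 0, -0.8, 0, 0, 0], [0, 0, -0.5, 0, 0, 0], [0, 0, -0.3, 0, 0, 0], [0, 0, 0, 0, 0, 0], [0, 0, 0, 0, 0, 0], [0, 0, 0, 0, 0, 0]],
  ],
)

```text
time: 29.82
ee_pos: [0.5515, 0.2121, 0.0941]
eef_rot: [-2.579, -1.793, -0.0]
force: [-2.4, -1.0, 4.5]
width: 0.289
grasp_force: 62.7
```

Emit:
play_rows(
  moves=[
    [[0, 0, -0.4, 0, 0, 0], [0, 0, -0.4, 0, 0, 0], [0, 0, 0, 0, 0, 0], [0, 0, 0, 0, 0, 0], [0, 0, 0, 0, 0, 0], [0, 0, 0, 0, 0, 0], [0, 0, 0, 0, 0, 0], [0, 0, 0, 0, 0, 0]],
  ],
)

```text
time: 30.48
ee_pos: [0.5516, 0.2121, 0.0941]
eef_rot: [-2.578, -1.793, -0.001]
force: [-4.5, -1.2, 11.1]
width: 0.289
grasp_force: 66.1
```

Contact is made. Release, rise and check.

Emit:
play_rows(
  moves=[
    [[0, 0, 0, 0, 0, 0], [0, 0, 0, 0, 0, 0], [0, 0, 0, 0, 0, 0], [0, 0, 0, 0, 0, 0], [0, 0, 0, 0, 0, 0], [0, 0, 0, 0, 0, 0], [0, 0, 0, 0, 0, 0], [0, 0, 0, 0, 0, 0]],
  ],
  fingers=0.1,
)

```text
time: 31.15
ee_pos: [0.5515, 0.212, 0.0925]
eef_rot: [2.579, 1.794, -0.0]
force: [-0.8, -0.7, 0.2]
width: 0.897
grasp_force: 0.0
```

Emit:
play_rows(
  moves=[
    [[0, 0, 8, 0, 0, 0], [0, 0, 20, 0, 0, 0], [0, 0, 32, 0, 0, 0], [0, 0, 35, 0, 0, 0], [0, 0, 30, 0, 0, 0], [0, 0, 15, 0, 0, 0], [0, 0, 0, 0, 0, 0], [0, 0, 0, 0, 0, 0]],
  ],
)

```text
time: 31.82
ee_pos: [0.5518, 0.2122, 0.2337]
eef_rot: [-2.579, -1.794, -0.003]
force: [0.1, -0.5, -0.8]
width: 0.902
grasp_force: 0.0
```

```bash
python3 - <<'E'
from h import *
pose(); im,d,k=cam("wrist"); print("head",band(k,d,.14,.004,(.552,.21)),"mask",band(k,d,.104,.004,(.552,.21)),"plate",band(k,d,.092,.004,(.552,.21)))
E
```

```text
t 31.8167 tcp [551.8 212.2 233.7] yaw_y -20.36 tilt 0.12 F [ 0.1 -0.5 -0.8] w 0.902 g 0.0 j7 -0.45
head (array([552.2, 212.6]), array([25.1, 25.1]), 73.6, np.float64(0.1396), 1278) mask (array([551.5, 211.4]), array([84.7, 56.1]), 69.5, np.float64(0.1037), 7621) plate (array([573.1, 269.2]), array([39.4, 55. ]), 69.6, np.float64(0.0918), 3998)
```

The head top is at 139.6 mm (home), both plates are level and the pin is about 2 mm off the post axis, so I'm handing in.

```bash
python3 -c "
from workcell import bot
print(bot.hand_in())"
```

```text
the job is handed in; nothing more can be done
None
```

The job is handed in: the last wrist-camera check showed the painted plate and mask level and in line on the post and the pin home through both (head top at 139.6 mm, about 2 mm off the post's axis), after one missed first grasp that moved nothing; the verdict itself was not reported.

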